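# Unlock a drill-bush turret, index it three stops and hold it

## Robot

A 6-joint arm with a two-finger parallel gripper is mounted at the origin on the work surface; the furniture and walls round the work are solid. World frame = base frame: x ahead of the robot, y to its left, z up, the work surface at z = 0. Lengths are in m, angles in degrees, forces in N, time in s.
With the tool pointing down it reaches from about 0.4 to 0.825 m from the base axis. Payload 7 kg.
Tool frame: the origin (TCP) lies at the very end of the fingers, on their centre line; the grasp point (between the pads) lies 19 mm behind it (ctrl.grasp_offset is the distance from the TCP to the grasp point, in m); z points along the fingers, y is the line along which they close (so a half turn about z gives the same grasp; the last joint's range is limited). The gripper opens to 88 mm and grips with 3 to 60 N. Pads are 19 mm wide; open, the fingers measure 130 mm over their backs; the gripper's body (78 mm by 193 mm) begins 47 mm behind the grasp point.
Start: joints at [-57.863, 20.546, 0.682, 0, -70.136, -16.507], TCP at [0.182, -0.65, 0.227] pointing down, gripper open.
Joint ranges: [-176.03, 176.03], [-82.01, 121.73], [-58.28, 71.71], [-173.87, 95.51], [-174.79, -0.11], [-173.66, 173.66]. Speed limits (degrees/s): [136.94, 136.94, 172.46, 180, 180, 180].

## Interface

Orientations are given as [roll, pitch, yaw] about the fixed x, y, z axes, in that order (R = Rz(yaw) Ry(pitch) Rx(roll)).
In Python, from plant import ctrl gives the robot as it stands. The module is installed in compiled form; this text tells all that it offers.
- The arm moves only by the tool jog_arm, never from a script. Its argument "plan" is a list that holds one entry, the list of rows, each a list of 7 numbers: the opening, from 0 (shut) to 1 (fully open), then the shift along the tool's x, y, z in m, then the turn, a rotation vector about the tool's x, y, z in degrees. A call has 1 to 20 rows; each row is the pose to reach, as a shift and turn from the pose commanded when the call began, along the tool's axes at that moment; what a row does not reach only later rows make up. A row lasts 1/8 s, in which the tool goes at most 62.5 mm and 10.7 degrees, less where a joint would pass 70% of its speed; a pose out of reach is approached as far as the arm can. A call with a gripper value outside its range is refused whole. The fingers move at their own pace and stop on an object; the grip force is fixed at half the most. Time passes only in rows, so rows that repeat a pose let the fingers close. It gives the time, the measured TCP pose, the force, the opening and the grip force at its end, in the units of the state.
- ctrl.get_obs(): the state, without advancing time (a new reading comes with each control period).
- ctrl.snapshot(name): name is "scene" or "top" or "wrist"; returns a dict with "image" (400x640x3 uint8, red, green, blue), "vertical_fov" (degrees; the focal length in pixels is half the picture's height over the tangent of half this angle, whatever the lens; pixels are square), "cx", "cy" (the principal point, pixels), "R" (3x3) and "t" (3): a world point X has camera coordinates R X + t; the wrist camera has in their place "T_tool_cam" (4x4, takes a point from camera to tool coordinates, whose origin is the TCP and whose axes are the flange's). Camera axes: x right, y down, z forward; pixel columns grow to the right and rows downward; lengths in m; the calibration is good to about 2 mm. A picture is of the moment at which its call begins: read the wrist's pose just before it. There is no depth.
- ctrl.close_job(): hands the job in; it is judged then, once.
The state is a dict: "clock": time; "joint_pos": joint angles; "qvel": joint speeds; "tau": joint torques, N m; "tool_pos": TCP position; "orientation": TCP orientation; "force": force on the tool from outside, world axes, zero at the start; "moment": the same for the moment, N m; "opening": finger opening in m; "gripper_force": force on a finger pad.
Only numpy, scipy, OpenCV 4.12 (cv2) and the standard library are available. Lean on these libraries where they do the work, as an engineer would, in place of code of your own. Each camera call takes 0.05 s, during which the arm holds its last target. There are 200 camera calls.

## Task

Take the square T-key out of its wooden holder, turn the lock socket of the drill jig counter-clockwise (seen from above) to its end to unlock the bush turret, and put the key back in its holder. Then turn the turret's black wing knob clockwise by feel, counting three clicks, so that the third bush stands over the clamped bar; do not go past that stop, and finish still gripping the knob there, firmly enough to steady the turret for drilling. Leave the other things on the bench where they are.

Things in the scene. Friction and masses are not known exactly. Their poses are not given: they have to be found in the camera images.
- key_grip (a point): Steel T-key, 102 mm long, upright in its holder, square end down, 0.2 to 0.33 kg. Point: centre of its flat handle, 89 mm above the tip; handle 62 mm along x, 12 mm thick along y, 26 mm high; z from tip to handle. Below: 10 mm round shank, 27 mm collar (underside 34 mm above the tip), square end 16 x 16 mm with faces along x and y, its lowest 7 mm tapered to 10 x 10.
- holder_mouth (a point): Key holder: wooden block 56 x 56 x 45 mm fixed to the bench, with a square upright hole 20 x 20 mm, 37 mm deep. Point: centre of the hole's mouth in the block's top; x and y along the hole's sides, z up. With the key home its collar rests on the block and key_grip is 55 mm above this point.
- lock_socket (a point): Lock spindle on the jig's grey plunger housing: square steel head 32 x 32 mm on a vertical axis, with a square socket 18 x 18 mm, 18 mm deep. Point: centre of the socket's mouth, 90 mm above the bench; x and y along its sides. Key tip on the socket's floor: key_grip 71 mm above this point. The 16 mm key has about 8 degrees of play before it bites.
- lock (a joint): Turn of the lock spindle, rad, growing counter-clockwise seen from above. 0 = locked: a cam stands behind the turret's spring plunger, so the turret cannot turn. From about 1.1 on it is free; 1.45 is the spindle's end stop. Starts at 0 to 0.1, stays where it is left, turns stiffly (about 0.08 N m).
- knob (a point): Black wing knob, solid with the turret: an upright bar 62 mm long (x), 14 mm thick (y), 32 mm high, top 100 mm above the bench. Point: on the turret's vertical axis, 14 mm below the wing's top, z up. Under the wing: a hub of 44 mm diameter, top 69 mm above the bench, and the bush plate, to 65 mm; keep fingertips above 71 mm.
- turret (a joint): Turn of the turret, rad, growing clockwise seen from above: steel plate, 130 mm diameter, 15 lobes. Starts in a stop at 0, blank lobe over the bar; the next lobes carry bushes. Stops every 24 degrees (0.419 rad) all the way round, third at 1.257. A spring plunger drops in at each and draws the turret into it; leaving a stop takes 0.2 N m, nothing half-way, then it pulls on.
- jig: Drill jig: grey base 110 x 320 x 12 mm bolted to the bench, long along y. Origin on the bench under the turret's axis, z up. At its -y end a 28 mm steel bar is clamped in a vee block (highest point 66 mm), its end under the turret's rim; at its +y end, 118 mm from the turret's axis, is the lock spindle on its 66 mm high housing.
- oil_can: Bystander: red oil can with a long thin spout, 76 x 89 x 167 mm; origin at the centre of its underside.
- spare_bar: Bystander: a loose grey steel bar, 28 mm thick and 120 mm long, lying; origin at the centre of its underside.
- screw_tin: Bystander: round grey-green tin, 87 mm across and 51 mm high; origin at the centre of its underside.
Things that resemble listed ones, but are neither listed nor needed, are in the scene too. Of the things that look like the part that bears key_grip, the smaller one is meant.

How it is judged:
By the outcome, as a careful person would: the job done as asked, in the order asked, and still so for the second after the job is handed in, while the arm keeps its last pose, push and grip.
It also fails if it takes over 72 s, if anything falls off the work surface, if the arm or the gripper's body presses on something with over 40 N, if the wrist force passes 120 N, or if a joint passes its speed limit or range.

## Working session

There is one attempt and no reset: what is moved stays moved. The work goes in short steps, Python scripts to look and compute and a tool call to move; the robot and the scene stay as the last step left them, time stands still between calls to the robot, and variables do not carry over. Pictures are saved under pics/ and viewed, at most 10 in all, crops included, and the job is handed in when it is done.

Besides the shell and the picture viewer there is one more tool, called after ">>>" as name(argument=value, ...), one argument or row to a line, values as JSON. jog_arm: Moves the arm, as the interface text tells. Its arguments: {"type":"object","properties":{"plan":{"type":"array","items":{"type":"array","items":{"type":"array","items":{"type":"number"}}}}},"required":["plan"]}

```bash
mkdir -p pics; cat > h.py <<'E'
import numpy as np, cv2
from plant import ctrl
from scipy.spatial.transform import Rotation as Ro
def snap(n):
    o=ctrl.get_obs(); s=ctrl.snapshot(n); im=s["image"][:,:,::-1].copy()
    f=200/np.tan(np.radians(s["vertical_fov"]/2))
    K=np.array([[f,0,s["cx"]],[0,f,s["cy"]],[0,0,1]])
    if n=="wrist":
        T=np.eye(4);T[:3,:3]=Ro.from_euler('xyz',o["orientation"],degrees=True).as_matrix();T[:3,3]=o["tool_pos"]
        C=T@s["T_tool_cam"]; R=C[:3,:3].T; t=-R@C[:3,3]
    else: R=np.array(s["R"]);t=np.array(s["t"])
    return im,K,R,t
def onz(K,R,t,uv,z):
    d=R.T@np.linalg.solve(K,[uv[0],uv[1],1]); c=-R.T@t
    return c+d*(z-c[2])/d[2]
def proj(K,R,t,X):
    p=K@(R@np.array(X)+t); return p[:2]/p[2]
E
python3 - <<'E'
from h import *
import pickle
for n in("scene","top"):
    r=snap(n); cv2.imwrite(f"pics/{n}0.png",r[0]); pickle.dump(r,open(n+".pkl","wb")); print(n,-r[2].T@r[3],r[1][0,0])
print(ctrl.get_obs())
E
```

```text
scene [-0.23660666 -0.95682394  0.80065155] 428.8364044866955
top [ 0.09504401 -0.00764543  1.74459344] 496.5080165454207
{'clock': 0.1, 'joint_pos': array([-5.78616907e+01,  2.05886573e+01,  6.39303700e-01, -1.67272372e-02,
       -7.01372024e+01, -1.65066604e+01]), 'qvel': array([-0.01889963, -0.11982325,  0.09761502,  0.04194192,  0.07607057,
        0.00467606]), 'tau': array([-2.00600945e-03, -5.84162772e+01,  2.93751884e+01,  7.01561853e+00,
        1.01295396e-02, -5.31374019e-05]), 'tool_pos': array([ 0.18172517, -0.64961991,  0.22570673]), 'orientation': array([ 1.79912543e+02, -9.51758552e-03, -1.64374039e+02]), 'force': array([0.23045366, 0.27704975, 0.93176304]), 'moment': array([ 0.03013991, -0.05293596, -0.02771186]), 'gripper_force': 0.0, 'opening': 0.08780558182558248}
```

View pics/scene0.png

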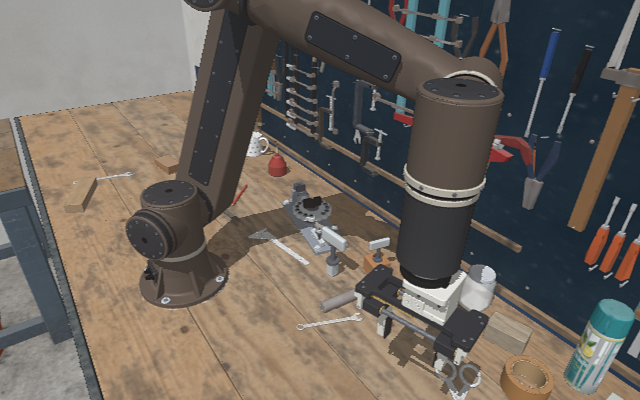

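View pics/top0.png

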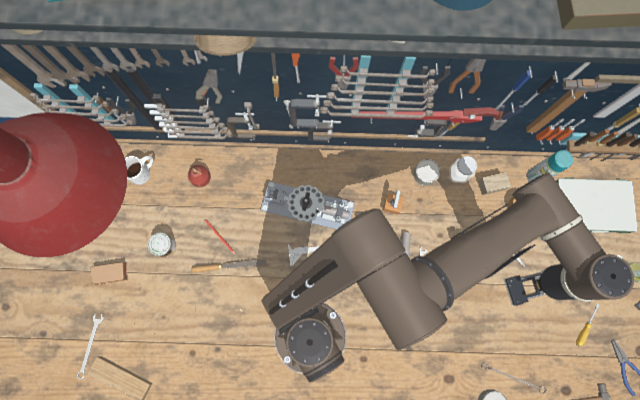

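The scene view shows the jig at about (310,210), a small T-key at (380,243) and a larger T at (330,240). In the top view the jig is at (305,203) and the holder at (395,197). I'll enlarge both.

```bash
python3 - <<'E'
import pickle,cv2,numpy as np
s=pickle.load(open("scene.pkl","rb"))[0];t=pickle.load(open("top.pkl","rb"))[0]
a=cv2.resize(t[160:240,250:410],(800,400),interpolation=cv2.INTER_CUBIC)[:, :]
b=cv2.resize(s[170:290,250:410],(800,600),interpolation=cv2.INTER_CUBIC)
cv2.imwrite("pics/c1.png",a);cv2.imwrite("pics/c2.png",b)
E
```

```text
(no output)
```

View pics/c1.png

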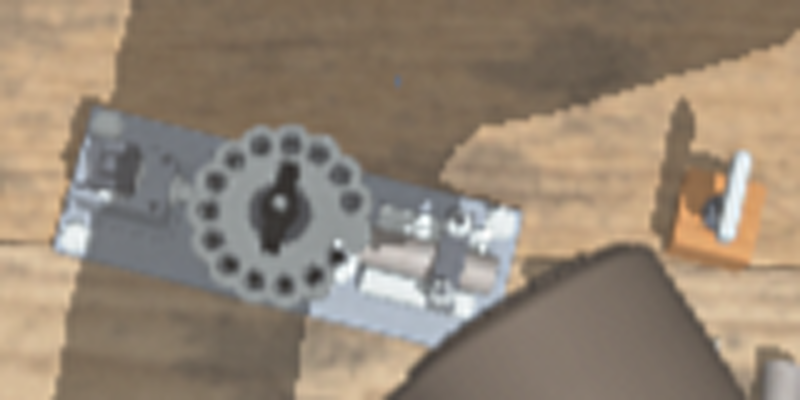

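View pics/c2.png

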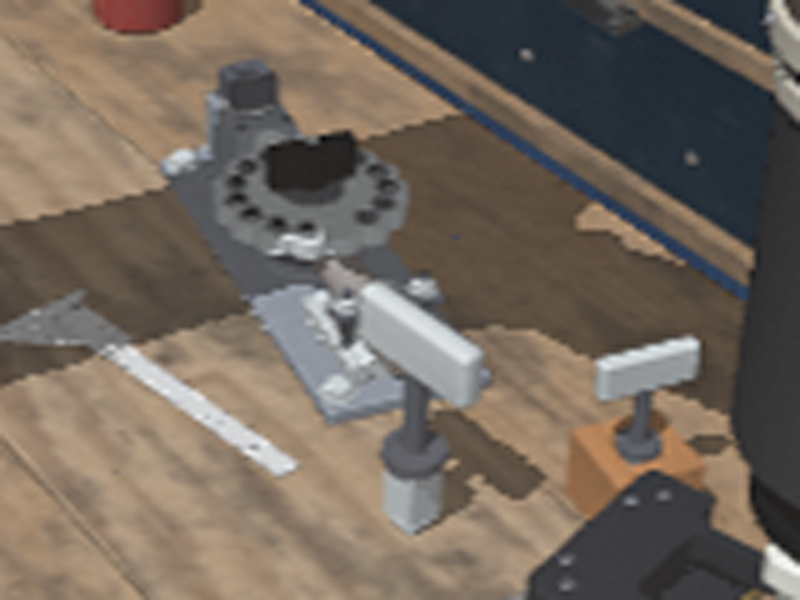

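c1 and c2 show the wanted key in the orange block: handle at top-view px (397,199) with the ends at crop (742,155) and (728,240). The knob is at (306,201) and the socket head at (273.6,193). The bigger key stands free on the bench at scene px (333,270) and isn't the one to take.

```bash
python3 - <<'E'
import pickle;from h import *
T=pickle.load(open("top.pkl","rb"));S=pickle.load(open("scene.pkl","rb"))
c=lambda x,y:(250+x/5-.4,160+y/5-.4); c2=lambda x,y:(250+x/5-.4,170+y/5-.4)
def tri(p,q):
    A=[];b=[]
    for (im,K,R,t),uv in((T,p),(S,q)):
        d=R.T@np.linalg.solve(K,[*uv,1]);d/=np.linalg.norm(d);P=np.eye(3)-np.outer(d,d);A.append(P);b.append(P@(-R.T@t))
    return np.linalg.lstsq(np.vstack(A),np.hstack(b),rcond=None)[0]
f=lambda p,z:onz(*T[1:],p,z).round(4)
print("key",f(c(735,197),.113),"ends",f(c(742,152),.113),f(c(727,242),.113), "tri",tri(c(735,197),c2(648,362)))
print("knob",f(c(280,205),.1),"ends",f(c(290,162),.1),f(c(269,252),.1),"tri",tri(c(280,205),c2(312,150)))
print("sock",f(c(120,165),.09),"tri",tri(c(120,165),c2(248,75)))
print("jig corners",f(c(92,108),.012),f(c(57,250),.012),f(c(522,208),.012))
g=lambda p,z:onz(*S[1:],p,z).round(4)
print("bigkey foot",g(c2(412,525),0),g(c2(415,515),0.01))
print("holder top corners",f(c(690,172),.045),f(c(765,190),.045),f(c(668,245),.045),f(c(748,268),.045))
E
```

```text
key [ 0.4624 -0.2734  0.113 ] ends [ 0.4937 -0.2783  0.113 ] [ 0.4313 -0.2679  0.113 ] tri [ 0.46623795 -0.27617203  0.10064183]
knob [0.4499 0.0329 0.1   ] ends [0.48   0.0271 0.1   ] [0.4172 0.0391 0.1   ] tri [0.45337173 0.03266292 0.08824583]
sock [0.4766 0.1435 0.09  ] tri [0.47723947 0.14393673 0.08634225]
jig corners [0.536  0.1729 0.012 ] [0.4311 0.1923 0.012 ] [ 0.4722 -0.1377  0.012 ]
bigkey foot [ 0.3507 -0.2212 -0.    ] [ 0.3499 -0.2245  0.01  ]
holder top corners [ 0.4947 -0.2529  0.045 ] [ 0.4834 -0.3056  0.045 ] [ 0.4419 -0.2375  0.045 ] [ 0.4273 -0.2933  0.045 ]
```

```bash
cat >> h.py <<'E'
def rel(x,y,z,yaw):
    "tool-axis shift and turn from the present pose to a tool-down pose"
    o=ctrl.get_obs(); R0=Ro.from_euler('xyz',o["orientation"],degrees=True); R1=Ro.from_euler('xyz',[180,0,yaw],degrees=True)
    print("rel",(R0.inv().apply(np.array([x,y,z])-o["tool_pos"])).round(4),np.degrees((R0.inv()*R1).as_rotvec()).round(2))
E
python3 - <<'E'
from h import *
rel(.463,-.273,.30,-190)
print(ctrl.snapshot("wrist")["T_tool_cam"].round(3))
E
```

```text
rel [-0.3723  0.2871 -0.0739] [ 0.08 -0.03 25.63]
[[-0.    -0.959 -0.282  0.076]
 [ 1.    -0.     0.    -0.001]
 [-0.    -0.282  0.959 -0.157]
 [ 0.     0.     0.     1.   ]]
```

>>> jog_arm(
  plan=[
    [[1,0,0,-0.05,0,0,0],[1,-0.04,0.03,-0.074,0,0,5],[1,-0.08,0.062,-0.074,0,0,12],[1,-0.12,0.092,-0.074,0,0,18],[1,-0.16,0.123,-0.074,0,0,25.6],[1,-0.2,0.154,-0.074,0,0,25.6],[1,-0.24,0.185,-0.074,0,0,25.6],[1,-0.28,0.216,-0.074,0,0,25.6],[1,-0.32,0.247,-0.074,0,0,25.6],[1,-0.35,0.27,-0.074,0,0,25.6],[1,-0.372,0.287,-0.074,0,0,25.6],[1,-0.372,0.287,-0.074,0,0,25.6],[1,-0.372,0.287,-0.074,0,0,25.6]],
  ],
)

```text
clock: 1.78
tool_pos: [0.4625, -0.2735, 0.3004]
orientation: [180.0, -0.0, 170.0]
force: [0.6, 0.7, 0.6]
opening: 0.0875
gripper_force: 0.0
```

```bash
python3 - <<'E'
from h import *
import pickle
r=snap("wrist"); cv2.imwrite("pics/w1.png",r[0]); pickle.dump(r,open("w1.pkl","wb"))
r=snap("top"); pickle.dump(r,open("top2.pkl","wb"))
a=cv2.resize(r[0][150:250,250:410],(800,500)); cv2.imwrite("pics/t2.png",a)
E
```

```text
(no output)
```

View pics/w1.png

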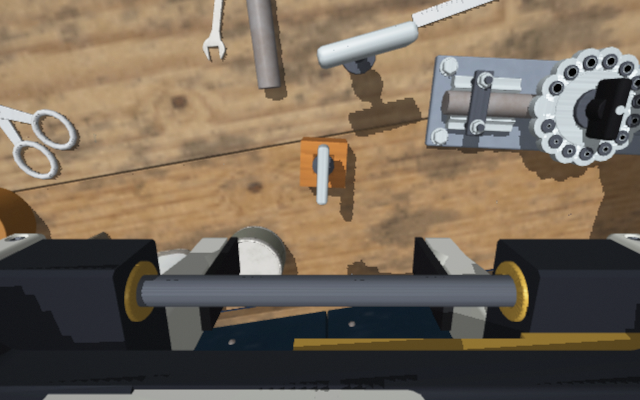

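w1: orange holder at px (324,163), handle of the small key from (322,147) to (322,203), bigger key at (367,50), knob at (606,110). Next I'll measure the handle and holder with masks.

```bash
python3 - <<'E'
import pickle;from h import *
r=pickle.load(open("w1.pkl","rb"));im,K,R,t=r
f=lambda p,z:onz(K,R,t,p,z)
def big(m,off):
    c,_=cv2.findContours(m.astype(np.uint8),0,2); c=max(c,key=cv2.contourArea); return (c+np.array(off)).astype(np.float32)
def rep(n,c,z):
    w=np.array([[f(p[0],z)[:2]] for p in c],np.float32)
    (x,y),s,a=cv2.minAreaRect(w); b=cv2.boxPoints(((x,y),s,a)); e=b[1]-b[0]; g=b[2]-b[1]
    l=e if np.linalg.norm(e)>np.linalg.norm(g) else g
    print(n,round(x,4),round(y,4),np.round(s,4),"long yaw",np.degrees(np.arctan2(l[1],l[0])).round(1)%180, "px",cv2.minAreaRect(c))
x0,y0,x1,y1=290,120,360,215; c=im[y0:y1,x0:x1]; h=cv2.cvtColor(c,cv2.COLOR_BGR2HSV)
# handle
rep("handle",big((h[...,1]<45)&(h[...,2]>150),(x0,y0)),.113)
m=((h[...,1]>170)&(h[...,2]>90))|((h[...,1]<45)&(h[...,2]>150))
m=cv2.morphologyEx(((h[...,1]>165)&(h[...,0]<16)&(h[...,2]>90)).astype(np.uint8),cv2.MORPH_CLOSE,np.ones((15,15)))
rep("holder",big(m,(x0,y0)),.045)
h=cv2.cvtColor(im[60:160,560:640],cv2.COLOR_BGR2HSV)
rep("knob",big(h[...,2]<45,(560,60)),.1)
cv2.imwrite("pics/w1c.png",cv2.resize(np.hstack([c,cv2.cvtColor(m*255,cv2.COLOR_GRAY2BGR)]),None,fx=5,fy=5))
E
```

```text
handle 0.463 -0.278 [0.0106 0.0619] long yaw 167.7 px ((321.8167419433594, 174.5560302734375), (10.437361717224121, 59.074195861816406), 2.436648368835449)
holder 0.4622 -0.2769 [0.0541 0.0586] long yaw 167.6 px ((323.17242431640625, 161.86134338378906), (44.87772750854492, 47.75023651123047), 2.385944128036499)
knob 0.4482 0.0148 [0.0387 0.0591] long yaw 167.5 px ((605.4470825195312, 107.14801788330078), (37.00465774536133, 66.34854125976562), 15.592809677124023)
```

View pics/w1c.png

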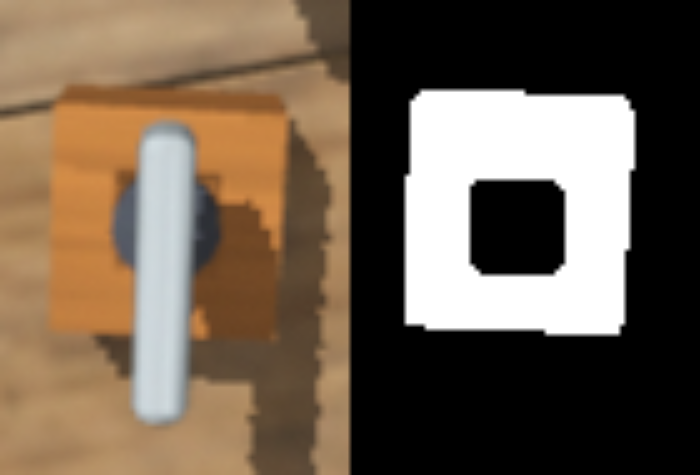

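The crop shows the handle and holder sharing one centre, (0.4627,-0.2775), with a long yaw of 167.7°. Sizes are 62 mm and about 56 mm, as listed. Going down to grasp.

```bash
python3 - <<'E'
from h import *
rel(.4627,-.2775,.081,167.7)
E
```

```text
rel [-0.0011 -0.0034  0.2195] [-0.   -0.01  2.28]
```

>>> jog_arm(
  plan=[
    [[1,-0.001,-0.0035,0.05,0,0,2.3],[1,-0.001,-0.0035,0.1,0,0,2.3],[1,-0.001,-0.0035,0.15,0,0,2.3],[1,-0.001,-0.0035,0.185,0,0,2.3],[1,-0.001,-0.0035,0.21,0,0,2.3],[1,-0.001,-0.0035,0.219,0,0,2.3],[1,-0.001,-0.0035,0.219,0,0,2.3],[0,-0.001,-0.0035,0.219,0,0,2.3],[0,-0.001,-0.0035,0.219,0,0,2.3],[0,-0.001,-0.0035,0.219,0,0,2.3],[0,-0.001,-0.0035,0.219,0,0,2.3],[0,-0.001,-0.0035,0.219,0,0,2.3],[0,-0.001,-0.0035,0.219,0,0,2.3],[0,-0.001,-0.0035,0.219,0,0,2.3],[0,-0.001,-0.0035,0.219,0,0,2.3]],
  ],
)

```text
clock: 3.75
tool_pos: [0.4631, -0.277, 0.0815]
orientation: [-180.0, -0.0, 167.7]
force: [-0.6, 0.5, 1.0]
opening: 0.0131
gripper_force: 0.0
```

>>> jog_arm(
  plan=[
    [[0,0,0,0,0,0,0],[0,0,0,0,0,0,0],[0,0,0,0,0,0,0],[0,0,0,-0.01,0,0,0],[0,0,0,-0.03,0,0,0],[0,0,0,-0.05,0,0,0],[0,0,0,-0.08,0,0,0],[0,0,0,-0.11,0,0,0],[0,0,0,-0.14,0,0,0],[0,0,0,-0.14,0,0,0],[0,0,0,-0.14,0,0,0]],
  ],
)

```text
clock: 5.12
tool_pos: [0.4626, -0.2767, 0.2212]
orientation: [180.0, -0.0, 167.7]
force: [-0.2, 0.5, -2.7]
opening: 0.012
gripper_force: 30.0
```

```bash
python3 - <<'E'
from h import *
o=ctrl.get_obs();print(o["opening"],o["gripper_force"],o["force"],o["moment"],o["tool_pos"])
rel(.42,.12,.24,167.7)
E
```

```text
0.01195629619302162 29.993307888507843 [-0.15857169  0.54015838 -2.6621962 ] [-0.04590739  0.04694365 -0.04935514] [ 0.46257666 -0.27671862  0.22116223]
rel [ 0.126   0.3786 -0.0186] [ 0.03 -0.03  0.02]
```

```bash
python3 - <<'E'
from h import *
rel(.455,.09,.25,167.7)
E
```

```text
rel [ 0.0854  0.3567 -0.0286] [ 0.03 -0.03  0.02]
```

>>> jog_arm(
  plan=[
    [[0,0.007,0.03,-0.029,0,0,0],[0,0.018,0.075,-0.029,0,0,0],[0,0.029,0.12,-0.029,0,0,0],[0,0.041,0.17,-0.029,0,0,0],[0,0.053,0.22,-0.029,0,0,0],[0,0.065,0.27,-0.029,0,0,0],[0,0.075,0.315,-0.029,0,0,0],[0,0.082,0.343,-0.029,0,0,0],[0,0.085,0.357,-0.029,0,0,0],[0,0.085,0.357,-0.029,0,0,0],[0,0.085,0.357,-0.029,0,0,0]],
  ],
)

```text
clock: 6.5
tool_pos: [0.4557, 0.0891, 0.2501]
orientation: [-180.0, -0.0, 167.7]
force: [0.2, 0.0, -2.4]
opening: 0.0117
gripper_force: 30.0
```

```bash
python3 - <<'E'
from h import *
import pickle
r=snap("wrist"); cv2.imwrite("pics/w2.png",r[0]); pickle.dump(r,open("w2.pkl","wb")); print(ctrl.get_obs()["tool_pos"])
E
```

```text
[0.45577926 0.08901055 0.25025262]
```

View pics/w2.png

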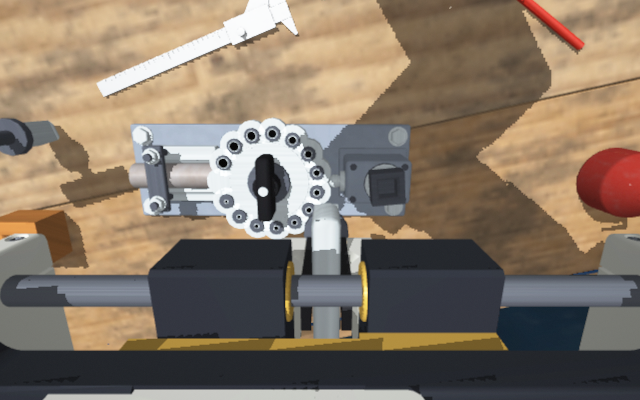

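w2: knob wing from (266,153) to (266,220), socket head at about (387,184), key hanging at (325,230). I'll enlarge the socket head.

```bash
python3 - <<'E'
import pickle;from h import *
r=pickle.load(open("w2.pkl","rb"));im,K,R,t=r
c=im[150:215,350:425]; g=cv2.convertScaleAbs(c,alpha=2.2,beta=-60)
cv2.imwrite("pics/w2c.png",cv2.resize(g,None,fx=9,fy=9,interpolation=cv2.INTER_CUBIC))
f=lambda p,z:onz(K,R,t,p,z)
m=cv2.cvtColor(im,cv2.COLOR_BGR2GRAY)[140:235,245:290]<50
c,_=cv2.findContours(m.astype(np.uint8),0,2);c=max(c,key=cv2.contourArea)+np.array([245,140])
print(cv2.minAreaRect(c.astype(np.float32)))
w=np.array([[f(p[0],.1)[:2]] for p in c],np.float32);print(cv2.minAreaRect(w))
for y in range(165,205,3): print(cv2.cvtColor(im,cv2.COLOR_BGR2GRAY)[y,358:418:2])
E
```

```text
((266.5, 187.5), (65.0, 27.0), 90.0)
((0.4492616355419159, 0.034038152545690536), (0.024960290640592575, 0.06251799315214157), 75.54750061035156)
[109 109 109 109 110 110 108 108 103  91 103 129 150 149 149 148 139 114
  82 104 107 107  77  57  58  93  99  96 101 102]
[109 108 107 108 109 109 100  91 128 137 130 126 122 119 108  91  83  66
  57  47  48  54  65  59  60  90 100  95  99  95]
[108 108 108 109 110  73  50  49  49  49  49  50  50  47  48  48  49  49
  48  50  52  51  53  80 104 103  97  91  87  83]
[108 108 108 107  85  82  48  55  57  57  59  61  62  60  61  61  61  61
  61  61  60  61  59  74 105 103  94  93  94  97]
[107 108 107 100 123 106  48  59  61  60  61  61  60  60  59  59  58  57
  57  55  54  59  60  72 103 101  93  98 100 102]
[107 107 106  81 143 117  48  62  61  58  56  57  58  58  59  60  59  59
  50  47  54  60  61  70 103 102  91  96  96  97]
[106 108 106  89 149 125  45  61  60  59  59  62  62  60  60  60  60  60
  51  44  55  61  62  69 104 102  90  84  85  87]
[106 106 105  95 146 131  45  63  62  62  58  61  61  59  61  60  61  61
  50  45  55  58  60  67 105 101  95  92  92  97]
[106 106 106  92 134 148  44  59  61  59  57  60  60  59  60  61  60  59
  51  44  54  59  60  65 106 102  95  97  95  97]
[106 106 105 106 112 143  55  57  61  59  58  62  62  61  59  60  60  59
  53  44  55  59  60  60 106 100  91  94  96  98]
[105 106 106 104 105 113  62  56  61  61  55  51  48  50  50  50  48  49
  49  47  55  61  61  62 105 101  95  99  98  99]
[106 105 106 106 106 106  59  57  61  62  57  53  54  57  57  58  57  59
  58  58  58  59  61  61  92  98  92  94  92  93]
[104 104 104 103 104 104  78  56  62  62  61  61  61  61  60  61  61  60
  61  62  61  62  63  63  93  94  94  96  95  93]
[107 106 105 106 106 105 106  63  62  62  63  62  62  62  68  75  81  86
  99 102 113 116 112  95  91  95  97 100  96  93]
```

View pics/w2c.png

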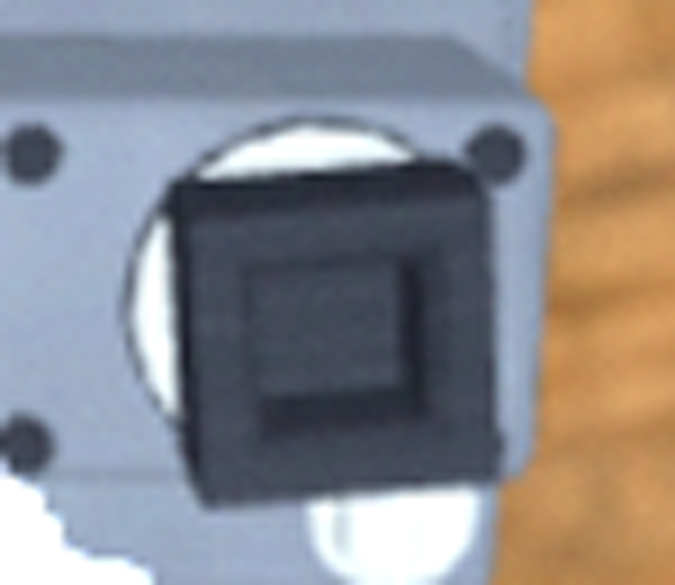

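w2c: top-face corners of the head at about crop (190,212), (494,192), (500,485), (208,506). Socket corners at about (245,265), (415,250), (427,420), (262,437).

```bash
python3 - <<'E'
import pickle;from h import *
im,K,R,t=pickle.load(open("w2.pkl","rb"))
f=lambda p,z:onz(K,R,t,(350+p[0]/9-.45,150+p[1]/9-.45),z)
for n,P in(("head",[(190,212),(494,192),(500,485),(208,506)]),("sock",[(245,265),(415,250),(427,420),(262,437)])):
    w=np.array([f(p,.09)[:2] for p in P]); d=np.roll(w,-1,0)-w
    print(n,w.mean(0).round(4),np.linalg.norm(d,axis=1).round(4),(np.degrees(np.arctan2(d[:,1],d[:,0]))%90).round(1))
# knob: top edges by wing ends, wing at px x 258..273?
g=cv2.cvtColor(im,cv2.COLOR_BGR2GRAY)
for y in range(148,228,6): print(y,g[y,250:290])
# key tip check: the square end of the held key
print(proj(K,R,t,[*ctrl.get_obs()["tool_pos"][:2],.199]))
# jig plate corners
G=lambda p,z:onz(K,R,t,p,z)[:2].round(4)
print(G((133,125),.012),G((410,124),.012),G((408,215),.012))
E
```

```text
head [0.4763 0.1453] [0.0318 0.0322 0.0314 0.0324] [81.5 82.5 82.  83.2]
sock [0.4753 0.1443] [0.0179 0.0187 0.0176 0.019 ] [82.9 84.9 83.8 85.6]
148 [243 226 233 243 243 243 243 243 243 243 243 243 243 243 243 243 243 243
 243 243 244 243 243 243 243 243 243 243 244 244 243 244 243 243 243 243
 244 243 234 235]
154 [240 240 240 241 241 240 241 240 241 240 233 217 164  87  64  64  65  65
  64  63 134 198 228 238 241 241 241 241 241 241 241 241 241 241 241 241
 241 241 241 241]
160 [244 244 245 244 240 175  54  36  37  37  36  37  36  36  37  35  32  30
  23  16  17  17  16  52 126 154 153 154 154 227 245 245 245 245 245 245
 245 245 245 245]
166 [240 241 241 233 177  79  34  36  38  39  40  41  40  42  39  40  35  31
  24  20  18  17  18  21  48  62  64  64  63  58  54  85 117 206 238 241
 241 241 241 242]
172 [152 114 113 113 113  73  33  36  38  39  38  39  40  40  40  39  34  30
  26  21  18  18  16  17  45  59  60  60  60  60  60  59  59  60  95  89
 107 197 235 240]
178 [120 119 120 120 120  81  39  35  36  38  38  38  40  40  39  40  34  32
  27  23  18  17  22  22  17  19  17 
[... 775 characters left out ...]
 36  38  37  36  37  35  34
  31  28  25  20  19  18  16  60 126 151 150 151 150 150 151 150 151 151
 151 151 224 243]
214 [248 250 246 240 241 241 241 190  71  34  34  35  36  37  36  35  35  33
  31  29  25  21  18  58 124 147 147 147 147 147 146 147 148 147 147 147
 148 200 234 237]
220 [244 226 158 116 117 113 109 112  98  71  45  62  53  29  30  29  28  29
  27  65 140 203 188 158 140 121 121 121 132 139 144 148 150 150 148 146
 147 120 106 115]
226 [128 110 110 127 116  57   6  27 199 186 109 110 111  96 229 252 255 255
 254 225 116 114 113 144 195 162 140 169 159 128  86  61  58 112 145 145
 147 252 252 201]
[326.21190737 219.43129895]
[ 0.3648 -0.1141] [0.4304 0.1915] [0.5375 0.1733]
```

```bash
python3 - <<'E'
import pickle;from h import *
im,K,R,t=pickle.load(open("w2.pkl","rb"))
k=onz(K,R,t,(262.6,188.5),.1); a=onz(K,R,t,(261.5,160),.1);b=onz(K,R,t,(263.7,212),.1)
d=b-a;print("knob",k,np.degrees(np.arctan2(d[1],d[0])))
for p in((.4763,.1453),(.4753,.1443)): d=np.array(p)-k[:2];print(np.linalg.norm(d),np.degrees(np.arctan2(d[0],d[1])))
rel(.4760,.1455,.170,172.3)
E
```

```text
knob [0.44855603 0.03050364 0.1       ] -12.918282249857771
0.11810136072313666 13.586706308157082
0.11689675252985977 13.225422207519507
rel [-0.0077  0.0595  0.0802] [-0.03 -0.03 -4.62]
```

>>> jog_arm(
  plan=[
    [[0,-0.003,0.025,0,0,0,-2],[0,-0.007,0.05,0,0,0,-4.6],[0,-0.0077,0.0595,0,0,0,-4.6],[0,-0.0077,0.0595,0.03,0,0,-4.6],[0,-0.0077,0.0595,0.06,0,0,-4.6],[0,-0.0077,0.0595,0.073,0,0,-4.6],[0,-0.0077,0.0595,0.073,0,0,-4.6],[0,-0.0077,0.0595,0.073,0,0,-4.6]],
  ],
)

```text
clock: 7.55
tool_pos: [0.4769, 0.1469, 0.1787]
orientation: [180.0, 0.1, 172.3]
force: [-0.0, 0.7, -1.5]
opening: 0.0124
gripper_force: 30.0
```

```bash
python3 - <<'E'
from h import *
r=snap("wrist"); c=r[0][120:290,230:430]; cv2.imwrite("pics/w3.png",cv2.resize(cv2.convertScaleAbs(c,alpha=1.6,beta=-20),None,fx=3.5,fy=3.5,interpolation=cv2.INTER_CUBIC))
o=ctrl.get_obs();print(o["tool_pos"],o["force"]); rel(.476,.1455,.144,172.3)
E
```

```text
[0.47687147 0.14683309 0.17875693] [-0.45435428  0.48758564 -2.21944369]
rel [ 0.0007 -0.0015  0.0348] [0.07 0.09 0.04]
```

View pics/w3.png

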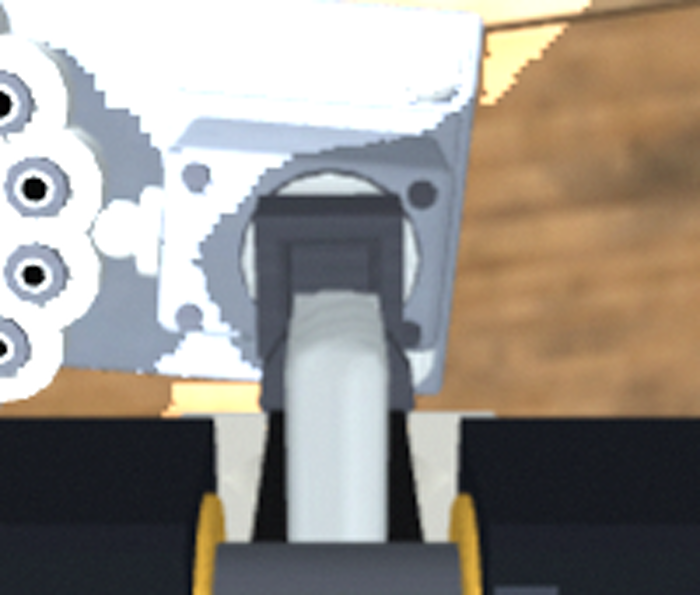

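w3: the key handle (centre column ~335) lines up with the head (centre ~331) and is square to it. The 1 mm offset matches the 1.5 mm error in the pose, so I'll correct that and insert.

>>> jog_arm(
  plan=[
    [[0,0.0007,-0.0013,0,0,0,0],[0,0.0007,-0.0013,0.008,0,0,0],[0,0.0007,-0.0013,0.014,0,0,0],[0,0.0007,-0.0013,0.02,0,0,0],[0,0.0007,-0.0013,0.025,0,0,0],[0,0.0007,-0.0013,0.029,0,0,0],[0,0.0007,-0.0013,0.033,0,0,0],[0,0.0007,-0.0013,0.034,0,0,0],[0,0.0007,-0.0013,0.034,0,0,0]],
  ],
)

```text
clock: 8.72
tool_pos: [0.4753, 0.1452, 0.1436]
orientation: [-180.0, 0.0, 172.3]
force: [-0.1, -0.3, -1.5]
opening: 0.012
gripper_force: 30.0
```

```bash
python3 - <<'E'
from h import *
o=ctrl.get_obs();print(o["tool_pos"],o["force"],o["moment"],o["opening"])
E
```

```text
[0.47530478 0.14518979 0.14361018] [-0.10507115 -0.34939964 -1.48306596] [-0.03068565 -0.02956246  0.08093738] 0.01197149156556807
```

>>> jog_arm(
  plan=[
    [[0,0,0,0,0,0,-5],[0,0,0,0,0,0,-10],[0,0,0,0,0,0,-15],[0,0,0,0,0,0,-20],[0,0,0,0,0,0,-25],[0,0,0,0,0,0,-30],[0,0,0,0,0,0,-35],[0,0,0,0,0,0,-40],[0,0,0,0,0,0,-45],[0,0,0,0,0,0,-50],[0,0,0,0,0,0,-55],[0,0,0,0,0,0,-60],[0,0,0,0,0,0,-65],[0,0,0,0,0,0,-70],[0,0,0,0,0,0,-74],[0,0,0,0,0,0,-78],[0,0,0,0,0,0,-78]],
  ],
)

```text
clock: 10.85
tool_pos: [0.4754, 0.1449, 0.1438]
orientation: [-180.0, -0.0, -109.7]
force: [1.8, -3.1, -2.5]
opening: 0.0119
gripper_force: 30.0
```

```bash
python3 - <<'E'
from h import *
o=ctrl.get_obs();print(o["tool_pos"],o["orientation"],o["force"],o["moment"],o["opening"],o["joint_pos"])
E
```

```text
[0.47543717 0.1448689  0.14375441] [-1.79974885e+02 -1.47986979e-02 -1.09700295e+02] [ 1.83336951 -3.08092494 -2.53106373] [-0.99123725 -0.59052613 -0.03813616] 0.011863055116627342 [ 3.96700519e+01  7.98565606e+00 -2.80710684e+01  3.60580718e-02
 -5.39432192e+01 -5.93915666e+01]
```

>>> jog_arm(
  plan=[
    [[0,0,0,0,0,0,-2],[0,0,0,0,0,0,-4],[0,0,0,0,0,0,-6],[0,0,0,0,0,0,-8],[0,0,0,0,0,0,-8]],
  ],
)

```text
clock: 11.48
tool_pos: [0.4754, 0.1451, 0.1437]
orientation: [-180.0, -0.0, -101.6]
force: [3.5, -3.7, -1.1]
opening: 0.0116
gripper_force: 30.0
```

```bash
python3 - <<'E'
from h import *
o=ctrl.get_obs();print(o["tool_pos"],o["orientation"],o["force"],o["moment"],o["opening"])
E
```

```text
[0.47543799 0.14511364 0.14371003] [-1.79978583e+02 -5.68193403e-03 -1.01612087e+02] [ 3.51861701 -3.74284264 -1.12682966] [-1.83111575 -1.10370814 -0.04942683] 0.011625072924288897
```

>>> jog_arm(
  plan=[
    [[0,0,0,0,0,0,-1.5],[0,0,0,0,0,0,-3],[0,0,0,0,0,0,-3]],
  ],
)

```text
clock: 11.85
tool_pos: [0.4755, 0.1451, 0.1437]
orientation: [-180.0, -0.0, -98.6]
force: [3.9, -5.3, -0.8]
opening: 0.0119
gripper_force: 30.0
```

```bash
python3 - <<'E'
from h import *
o=ctrl.get_obs();print(o["tool_pos"],o["orientation"],o["force"],o["moment"],o["opening"],o["tau"][5])
im=snap("wrist")[0]; c=im[130:290,240:420]; cv2.imwrite("pics/w4.png",cv2.resize(cv2.convertScaleAbs(c,alpha=1.6,beta=-20),None,fx=3.5,fy=3.5,interpolation=cv2.INTER_CUBIC))
E
```

```text
[0.47547318 0.14509808 0.14374101] [-1.79976656e+02 -3.21726768e-03 -9.86425182e+01] [ 3.86144276 -5.2560934  -0.81312355] [-1.92149899 -1.19335123 -0.17584554] 0.011911965759345453 0.3564801625907421
```

>>> jog_arm(
  plan=[
    [[0,0,0,0,0,0,-1.5],[0,0,0,0,0,0,-3],[0,0,0,0,0,0,-3]],
  ],
)

```text
clock: 12.28
tool_pos: [0.4754, 0.1451, 0.1437]
orientation: [-180.0, 0.0, -95.7]
force: [2.5, -4.2, -0.0]
opening: 0.0118
gripper_force: 30.2
```

```bash
python3 - <<'E'
from h import *
o=ctrl.get_obs();print(o["orientation"],o["force"],o["moment"],o["opening"],o["tau"][5])
E
```

```text
[-1.79984527e+02  6.05068926e-04 -9.56860151e+01] [ 2.49826073 -4.16064    -0.00447524] [-1.84530583 -1.07527518 -0.45841843] 0.011778669477410218 0.6224641017615795
```

The torque rose 0.1 → 0.18 → 0.46 N m, so the spindle is at its end stop. Next I relax the turn within the play and pull the key straight up.

>>> jog_arm(
  plan=[
    [[0,0,0,0,0,0,4],[0,0,0,0,0,0,8],[0,0,0,0,0,0,9],[0,0,0,-0.006,0,0,9],[0,0,0,-0.014,0,0,9],[0,0,0,-0.024,0,0,9],[0,0,0,-0.045,0,0,9],[0,0,0,-0.075,0,0,9],[0,0,0,-0.106,0,0,9],[0,0,0,-0.106,0,0,9]],
  ],
)

```text
clock: 13.52
tool_pos: [0.4764, 0.1461, 0.2528]
orientation: [-179.8, 0.2, -104.6]
force: [-0.1, -0.4, -2.2]
opening: 0.0119
gripper_force: 30.0
```

```bash
python3 - <<'E'
from h import *
o=ctrl.get_obs();print(o["orientation"],o["force"],o["moment"],o["opening"],o["tau"][5])
rel(.463,-.277,.25,167.7)
E
```

```text
[-179.79967004    0.24923324 -104.63032568] [-0.08638543 -0.42136734 -2.23443771] [0.06642213 0.07760275 0.02235117] 0.01191761727436749 -0.005043670971645042
rel [ 0.4128 -0.0939  0.0013] [3.000e-02 3.500e-01 8.767e+01]
```

>>> jog_arm(
  plan=[
    [[0,0.03,-0.007,0,0,0,7],[0,0.075,-0.017,0,0,0,16],[0,0.12,-0.027,0,0,0,25],[0,0.165,-0.037,0,0,0,34],[0,0.21,-0.048,0,0,0,43],[0,0.255,-0.058,0,0,0,52],[0,0.3,-0.068,0,0,0,61],[0,0.345,-0.078,0,0,0,70],[0,0.38,-0.086,0,0,0,79],[0,0.4,-0.091,0,0,0,85],[0,0.4128,-0.094,0,0,0,87.7],[0,0.4128,-0.094,0,0,0,87.7],[0,0.4128,-0.094,0,0,0,87.7]],
  ],
)

```text
clock: 15.15
tool_pos: [0.4616, -0.2774, 0.2494]
orientation: [180.0, -0.0, 167.7]
force: [0.2, 0.3, -2.6]
opening: 0.0118
gripper_force: 30.0
```

```bash
python3 - <<'E'
from h import *
import pickle
r=snap("wrist");pickle.dump(r,open("w5.pkl","wb"));im=r[0]
# held handle's direction and holder
c=im[100:300,240:420]; cv2.imwrite("pics/w5.png",cv2.resize(c,None,fx=3,fy=3,interpolation=cv2.INTER_CUBIC))
o=ctrl.get_obs();print(o["tool_pos"],o["orientation"]); rel(.463,-.277,.15,167.7)
E
```

```text
[ 0.46169423 -0.27724804  0.24955828] [1.79985733e+02 1.79323525e-03 1.67733128e+02]
rel [-0.0012  0.0005  0.0996] [0.01 0.   0.03]
```

View pics/w5.png

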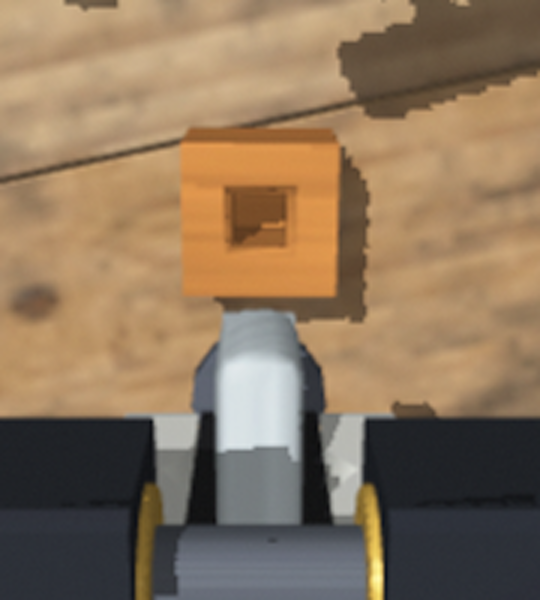

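w5: the holder's hole is at crop (225–296, 186–250), and the held handle (218–300) is parallel to the block. I'll check the centre in numbers before lowering.

```bash
python3 - <<'E'
import pickle;from h import *
im,K,R,t=pickle.load(open("w5.pkl","rb"))
f=lambda x,y:onz(K,R,t,(240+x/3-.33,100+y/3-.33),.045).round(4)
print(f(260.5,218),"corners",f(225,186),f(296,186),f(293,250),"block",f(260,220))
E
```

```text
[ 0.4636 -0.2772  0.045 ] corners [ 0.4496 -0.287   0.045 ] [ 0.4549 -0.2624  0.045 ] [ 0.4776 -0.2682  0.045 ] block [ 0.4643 -0.2775  0.045 ]
```

>>> jog_arm(
  plan=[
    [[0,-0.0015,0.0003,0.03,0,0,0],[0,-0.0015,0.0003,0.07,0,0,0],[0,-0.0015,0.0003,0.1,0,0,0],[0,-0.0015,0.0003,0.12,0,0,0],[0,-0.0015,0.0003,0.13,0,0,0],[0,-0.0015,0.0003,0.138,0,0,0],[0,-0.0015,0.0003,0.146,0,0,0],[0,-0.0015,0.0003,0.154,0,0,0],[0,-0.0015,0.0003,0.162,0,0,0],[0,-0.0015,0.0003,0.167,0,0,0],[0,-0.0015,0.0003,0.167,0,0,0]],
  ],
)

```text
clock: 16.58
tool_pos: [0.463, -0.278, 0.0822]
orientation: [-180.0, -0.0, 167.6]
force: [-0.2, -0.4, -2.1]
opening: 0.0119
gripper_force: 30.0
```

>>> jog_arm(
  plan=[
    [[0,0,0,0.001,0,0,0],[0.3,0,0,0.001,0,0,0],[0.5,0,0,0.001,0,0,0],[1,0,0,0.001,0,0,0],[1,0,0,0.001,0,0,0],[1,0,0,0.001,0,0,0],[1,0,0,0.001,0,0,0],[1,0,0,-0.02,0,0,0],[1,0,0,-0.06,0,0,0],[1,0,0,-0.11,0,0,0],[1,0,0,-0.168,0,0,0],[1,0,0,-0.168,0,0,0],[1,0,0,-0.168,0,0,0]],
  ],
)

```text
clock: 18.2
tool_pos: [0.4629, -0.2777, 0.2504]
orientation: [180.0, 0.0, 167.6]
force: [0.3, 0.1, -0.6]
opening: 0.0881
gripper_force: 0.0
```

```bash
python3 - <<'E'
from h import *
im,K,R,t=snap("wrist")
f=lambda p,z:onz(K,R,t,p,z)
u,v=proj(K,R,t,[.463,-.2775,.113]).astype(int);x0,y0=u-30,v-55;print(u,v)
h=cv2.cvtColor(im[y0:y0+90,x0:x0+60],cv2.COLOR_BGR2HSV)
c,_=cv2.findContours(((h[...,1]<45)&(h[...,2]>150)).astype(np.uint8),0,2);c=max(c,key=cv2.contourArea)+np.array([x0,y0])
print(cv2.minAreaRect(np.array([[f(p[0],.113)[:2]] for p in c.astype(float)],np.float32)))
print(ctrl.get_obs()["force"]); rel(.43,.03,.25,-13)
E
```

```text
326 186
((0.46280723810195923, -0.27814435958862305), (0.009807644411921501, 0.06201762333512306), 77.33560180664062)
[ 0.64702158 -0.31876231  0.41267171]
rel [ 9.780e-02  2.935e-01 -1.000e-04] [ 1.3000e-01  4.0000e-02 -1.7938e+02]
```

>>> jog_arm(
  plan=[
    [[1,0.006,0.018,0,0,0,-10],[1,0.012,0.035,0,0,0,-20],[1,0.018,0.053,0,0,0,-30],[1,0.024,0.071,0,0,0,-40],[1,0.03,0.088,0,0,0,-50],[1,0.035,0.105,0,0,0,-60],[1,0.04,0.12,0,0,0,-70],[1,0.045,0.135,0,0,0,-80],[1,0.05,0.155,0,0,0,-90],[1,0.055,0.17,0,0,0,-100],[1,0.06,0.188,0,0,0,-110],[1,0.065,0.205,0,0,0,-120],[1,0.07,0.22,0,0,0,-130],[1,0.075,0.235,0,0,0,-140],[1,0.08,0.25,0,0,0,-150],[1,0.086,0.265,0,0,0,-160],[1,0.092,0.28,0,0,0,-170],[1,0.098,0.293,0,0,0,-179],[1,0.098,0.293,0,0,0,-179],[1,0.098,0.293,0,0,0,-179]],
  ],
)

```text
clock: 20.75
tool_pos: [0.4299, 0.0289, 0.2498]
orientation: [179.9, 0.1, -13.5]
force: [-0.2, -0.6, -1.1]
opening: 0.0875
gripper_force: 0.0
```

```bash
python3 - <<'E'
from h import *
import pickle
r=snap("wrist");pickle.dump(r,open("w6.pkl","wb"));im,K,R,t=r
print(ctrl.get_obs()["orientation"],ctrl.get_obs()["joint_pos"].round(1)); u,v=proj(K,R,t,[.4486,.0305,.1]).astype(int);print(u,v)
f=lambda p,z:onz(K,R,t,p,z)
g=cv2.cvtColor(im,cv2.COLOR_BGR2GRAY)
x0,y0=u-30,v-50;m=(g[y0:v+50,x0:u+30]<50).astype(np.uint8)
c,_=cv2.findContours(m,0,2);c=max(c,key=cv2.contourArea)+np.array([x0,y0])
(x,y),s,a=cv2.minAreaRect(np.array([[f(p[0],.1)[:2]] for p in c.astype(float)],np.float32));print("wing",x,y,s,a,cv2.minAreaRect(c.astype(np.float32)))
for yy in range(v-42,v+44,6): print(yy,u-24,g[yy,u-24:u+24])
rel(.4486,.0305,.0745,-13)
E
```

```text
[ 1.79948045e+02  5.45209921e-02 -1.35110487e+01] [ 30.3  -4.3 -25.9  -0.  -68.5  46.2]
318 165
wing 0.45323634147644043 0.02936488576233387 (0.023486316204071045, 0.0599716491997242) 76.47913360595703 ((319.0, 159.0), (66.0, 26.0), 90.0)
123 294 [217 218 233 237 236 236 197 141 142 141 142 141 141 142 141 141 141 141
 140 141 142 141 141 140 141 140 140 140 141 214 236 236 236 236 237 237
 237 237 236 236 236 236 237 236 236 236 236 237]
129 294 [237 236 237 237 237 237 238 198 143 142 142 143 143 143 143 142 143 137
  82  18  21  24  25  26  27  28  28  30  29  27  25  21 102 214 239 238
 238 237 238 238 238 238 238 238 237 237 238 238]
135 294 [236 237 237 237 237 237 237 197 142 141 142 142 140 143 143 143 133  78
  23  26  28  31  34  37  40  42  44  47  48  42  37  31  43  85 113 128
 193 181 216 238 239 238 238 238 238 238 238 238]
141 294 [238 238 238 238 197 141 141 141 142 117  74  58  59  58  58  60  59  42
  25  26  28  32  35  37  41  42  43  47  49  46  40  34  36  87 110 111
 110 111 111 110 110  97 176 231 238 238 237 237]
147 294 [236 236 236 217 164 129  95  63  57 
[... 1548 characters left out ...]
0 240 240 241 241 243 243 241 244 243]
195 294 [142  60  10  12  42 146 161 124 110  99 201 246 252 254 254 253 248 224
 218 215 167 118 116 117 127 171 228 239 239 239 238 238 238 237 226 214
 166  94  83  98 109 110 109 112 109  98  91 123]
201 294 [ 84  75 100 122 143 160 134 109 118 200 242 247 252 253 224 116 104 116
 182 144  35  16  16  17  45 158 170 128 110 198 249 251 243 217 155 113
 106 191 150  21  19  19  19  22  23  38 182 171]
207 294 [138 136 136 136 135 137 137 192 232 243 246 245 241 236 235 234 195 125
 105 139 168 138 127 131 152 135 112 129 187 233 240 240 239 238 236 236
 237 231 210 193 174 164 153 173 199 214 235 243]
rel [ 0.0178 -0.0062  0.1755] [ 0.05  0.05 -0.51]
```

```bash
python3 - <<'E'
import pickle;from h import *
im,K,R,t=pickle.load(open("w6.pkl","rb"))
print(onz(K,R,t,(319.5,162),.102), onz(K,R,t,(319,135),.1),onz(K,R,t,(320.3,189),.1))
rel(.4495,.0298,.0745,-13)
E
```

```text
[0.45160435 0.02924419 0.102     ] [0.47477024 0.02403742 0.1       ] [0.42662256 0.03466565 0.1       ]
rel [ 0.0189 -0.0057  0.1755] [ 0.05  0.05 -0.51]
```

>>> jog_arm(
  plan=[
    [[1,0.01,-0.003,0.03,0,0,-0.8],[1,0.0193,-0.0057,0.07,0,0,-0.8],[1,0.0193,-0.0057,0.11,0,0,-0.8],[1,0.0193,-0.0057,0.145,0,0,-0.8],[1,0.0193,-0.0057,0.165,0,0,-0.8],[0.6,0.0193,-0.0057,0.175,0,0,-0.8],[0,0.0193,-0.0057,0.175,0,0,-0.8],[0,0.0193,-0.0057,0.175,0,0,-0.8],[0,0.0193,-0.0057,0.175,0,0,-0.8],[0,0.0193,-0.0057,0.175,0,0,-0.8],[0,0.0193,-0.0057,0.175,0,0,-0.8],[0,0.0193,-0.0057,0.175,0,0,-0.8],[0,0.0193,-0.0057,0.175,0,0,-0.8],[0,0.0193,-0.0057,0.175,0,0,-0.8],[0,0.0193,-0.0057,0.175,0,0,-0.8]],
  ],
)

```text
clock: 22.68
tool_pos: [0.4502, 0.03, 0.0755]
orientation: [180.0, 0.0, -12.6]
force: [0.3, -2.4, 1.7]
opening: 0.0138
gripper_force: 30.0
```

```bash
python3 - <<'E'
from h import *
o=ctrl.get_obs();print(o["tool_pos"],o["orientation"],o["force"],o["moment"],o["opening"],o["gripper_force"],o["tau"][5])
E
```

```text
[0.45018017 0.03001755 0.07554701] [ 1.79970639e+02  1.34391546e-02 -1.25652153e+01] [ 0.25577001 -2.40598238  1.65001084] [-1.0552284   0.16449903  0.08958947] 0.013762439623740927 30.001877546310425 -0.0637102872133255
```

>>> jog_arm(
  plan=[
    [[0,0,0,0,0,0,2],[0,0,0,0,0,0,4],[0,0,0,0,0,0,6],[0,0,0,0,0,0,6]],
  ],
)

```text
clock: 23.18
tool_pos: [0.4502, 0.0301, 0.0756]
orientation: [180.0, 0.0, -18.6]
force: [0.4, -5.2, 2.1]
opening: 0.0137
gripper_force: 30.0
```

```bash
python3 - <<'E'
from h import *
o=ctrl.get_obs();print(o["tool_pos"],o["orientation"],o["force"],o["moment"],o["opening"],o["gripper_force"],o["tau"][5])
E
```

```text
[0.45022105 0.03011202 0.07557352] [ 1.79979954e+02  6.60909630e-03 -1.86132372e+01] [ 0.39226733 -5.23590018  2.14665347] [-1.9308598   0.11908866  0.23043826] 0.013721432300280893 30.042851865291595 -0.5903676711022854
```

>>> jog_arm(
  plan=[
    [[0,0,0,0,0,0,2],[0,0,0,0,0,0,4],[0,0,0,0,0,0,6],[0,0,0,0,0,0,8],[0,0,0,0,0,0,10],[0,0,0,0,0,0,12],[0,0,0,0,0,0,14],[0,0,0,0,0,0,16],[0,0,0,0,0,0,18],[0,0,0,0,0,0,18],[0,0,0,0,0,0,18]],
  ],
)

```text
clock: 24.55
tool_pos: [0.4503, 0.0302, 0.0756]
orientation: [180.0, 0.0, -36.6]
force: [-0.3, -5.6, 2.4]
opening: 0.0138
gripper_force: 30.0
```

```bash
python3 - <<'E'
from h import *
o=ctrl.get_obs();print(o["tool_pos"],o["orientation"],o["force"],o["moment"],o["opening"],o["gripper_force"],o["tau"][5])
E
```

```text
[0.45027302 0.03020948 0.07558167] [ 1.79999197e+02  2.43242610e-03 -3.65881048e+01] [-0.28596812 -5.61107791  2.37162411] [-1.93944125  0.15714698  0.05701629] 0.013801794519714451 30.00079572200775 -0.04247354459948838
```

First click: the torque is back near 0 at 24°.

>>> jog_arm(
  plan=[
    [[0,0,0,0,0,0,2],[0,0,0,0,0,0,4],[0,0,0,0,0,0,6],[0,0,0,0,0,0,8],[0,0,0,0,0,0,10],[0,0,0,0,0,0,12],[0,0,0,0,0,0,14],[0,0,0,0,0,0,16],[0,0,0,0,0,0,18],[0,0,0,0,0,0,20],[0,0,0,0,0,0,22],[0,0,0,0,0,0,24],[0,0,0,0,0,0,24],[0,0,0,0,0,0,24]],
  ],
)

```text
clock: 26.3
tool_pos: [0.4504, 0.0303, 0.0756]
orientation: [-180.0, 0.0, -60.6]
force: [0.3, -3.9, 0.7]
opening: 0.0136
gripper_force: 30.0
```

```bash
python3 - <<'E'
from h import *
o=ctrl.get_obs();print(o["tool_pos"],o["orientation"],o["force"],o["moment"],o["opening"],o["tau"][5])
E
```

```text
[0.45036111 0.03033115 0.07555782] [-1.79992544e+02  1.57466187e-03 -6.05588887e+01] [ 0.26168466 -3.90933116  0.68466326] [-1.78172285 -0.18426788 -0.00429978] 0.013599549698787962 -0.013782712630927563
```

Second click.

>>> jog_arm(
  plan=[
    [[0,0,0,0,0,0,2],[0,0,0,0,0,0,4],[0,0,0,0,0,0,6],[0,0,0,0,0,0,8],[0,0,0,0,0,0,10],[0,0,0,0,0,0,12],[0,0,0,0,0,0,14],[0,0,0,0,0,0,16],[0,0,0,0,0,0,18],[0,0,0,0,0,0,20],[0,0,0,0,0,0,22],[0,0,0,0,0,0,24],[0,0,0,0,0,0,24],[0,0,0,0,0,0,24]],
  ],
)

```text
clock: 28.05
tool_pos: [0.4505, 0.0304, 0.0756]
orientation: [-180.0, 0.0, -84.7]
force: [2.5, -5.3, -0.5]
opening: 0.0134
gripper_force: 30.0
```

```bash
python3 - <<'E'
from h import *
o=ctrl.get_obs();print(o["tool_pos"],o["orientation"],o["force"],o["moment"],o["opening"],o["gripper_force"],o["tau"][5])
im,K,R,t=snap("wrist"); cv2.imwrite("pics/w7.png",im)
# bush angles about the axis, on the plate plane z=.065, from dark holes
g=cv2.cvtColor(im,cv2.COLOR_BGR2GRAY)
for n,z in(("wrist",.068),):
    c,_=cv2.findContours((g<60).astype(np.uint8),1,2)
    for k in c:
        a=cv2.contourArea(k)
        if 8<a<400:
            (u,v),r=cv2.minEnclosingCircle(k); X=onz(K,R,t,(u,v),z); d=X[:2]-[.4503,.0303]; rr=np.hypot(*d)
            if .04<rr<.065: print(n,(round(u),round(v)),a,rr.round(3),np.degrees(np.arctan2(d[1],d[0])).round(1))
E
```

```text
[0.45050562 0.03038717 0.07556431] [-1.79980158e+02  1.32058137e-02 -8.46677189e+01] [ 2.54588552 -5.2571983  -0.4610746 ] [-1.69389085 -0.81196252  0.08739211] 0.013371327301036066 30.002524852752686 -0.08208041545003653
wrist (233, 227) 70.0 0.05 -9.2
wrist (414, 208) 8.5 0.049 -147.6
wrist (251, 203) 12.0 0.046 -28.2
wrist (404, 209) 72.0 0.045 -144.8
wrist (246, 192) 56.0 0.051 -32.4
wrist (392, 177) 19.0 0.05 -124.2
wrist (276, 165) 47.5 0.051 -55.4
wrist (357, 156) 27.5 0.051 -101.1
wrist (315, 152) 37.0 0.051 -78.2
```

```bash
python3 -c "
from plant import ctrl
print(ctrl.close_job())"
```

```text
the job is handed in; nothing more can be done
None
```

I turned the lock socket to its end stop, put the key back in its holder, turned the turret three clicks to the third stop, and handed the job in at about 28 s with the gripper still holding the knob at 30 N.

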